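Tip the marble tray on the guide rail to line the marbles up in the channel

TASK

Stand the black graphite stop plate fully down in the slot across the low end of the sloping marble channel, so that nothing can run out. Then bring the tray of glass marbles up square against the channel's guide rail and tip it on the rail so that all five marbles roll over it and line up in single file in the groove against the plate, without any falling on the bench. Set the tray back down level on the bench, let go, and leave the other things on the bench where they stand.

Things in the scene. Friction and masses are not known exactly. Their poses are not given: they have to be found in the camera images.
- plate_center (a point): Centre of the loose stop plate: plain black graphite slab, 44 wide (own x), 10 thick (own y), 72 tall (own z), about 90 g, standing free on its 44 x 10 lower edge on the bench, left of the blow-pipe; it topples if knocked. The fixed blow-pipe crosses the bench at y = 0.12 from x = 0.475 to the back, its top 67 mm above the bench.
- slot_seat (a point): Where the plate's centre lies when fully home in the slot, 40 mm above the bench; axes as rail_mid. The slot takes the plate from above, plate x along slot x (either way round): 12.5 mm wide along y for the 10 mm plate, 48 along x for its 44. Steel guides round both ends reach 36 mm above the bench, their top 6 mm flared; the floor is at 4 mm, so the seated plate's top is at 76 mm.
- marble_rack: The fixed marble rack of wood and sheet metal, 205 mm long, 66 wide. Origin: bench level, under the middle of its guide rail; own x points from the rail across the channel to the back board (62 tall, 43 mm behind the rail), own y along the rail to the channel's low end, z up. The slot's centre lies at x = 24, y = 86 mm.
- rail_mid (a point): Top of the middle of the guide rail, a level round steel bar 10 mm thick, top 31 mm above the bench, from own y = -85 to +73 mm; axes as marble_rack. The tray comes up to it from the -x side, its middle at y about 0 (it has some 10 mm to spare either way). Steel slot guides begin at y = +74 mm.
- channel: The sheet-metal groove behind the rail, flat-bottomed, 23 mm wide, sides flared, sloping 4 degrees down to the slot. Origin: middle of its floor at the slot; own y runs downhill along the groove, x as the rack's. It starts at y = -164 mm and goes on 22 mm past the slot, where it spills on the bench if no plate is in. A marble in it has its centre at x = 0, z = 10 mm: the first at y = -9, then every 20 mm up.
- tray_bar (a point): Middle of the tray's handle: a steel bar 10 mm thick, 72 long along own y, 42 mm above the bench, 35 mm clear behind the tray's back wall (walls 56 mm high). Own x points to the tray's open front, z up. Pinched fore-and-aft from above, the bar can turn between the fingers as the tray tips.
- tray_lip (a point): Middle of the tray's open front edge (underside), 32.5 mm above the bench, 128 mm ahead of the handle bar and 9.5 mm lower; axes as the bar's. A cross strip under the floor, 13 mm back from this edge, butts on the rail: pushed home, the edge lies 8 mm beyond the middle of the rail and just above it. Raising the handle then tips the tray on the rail.
- tray: The loose sheet-metal tray: 124 wide, 88 long without handle, about 0.35 kg, standing on skirts under its side walls that end 23 mm short of the front edge. Origin on the bench, 83 mm ahead of the bar and 45 behind the front edge. The floor falls 5 degrees to the back wall, so the marbles stay in until it is tipped forward by more; 15 to 20 degrees empties it.
- marble_0: A green glass marble, 20 mm across, 11.5 g; origin at its centre (its axes turn as it rolls). The five marbles are alike and start in the tray, along its back wall; they roll easily.
- marble_1: As the first marble.
- marble_2: As the first marble.
- marble_3: As the first marble.
- marble_4: As the first marble.
- mug: Bystander, to be left alone (sizes in mm): pale stoneware mug with a handle, 82 mm across, 94 tall; origin under its middle.
- steel_cup: Bystander, to be left alone (sizes in mm): turned dark steel cup, 66 across, 38 tall; origin under its middle.
- wax_cake: Bystander, to be left alone (sizes in mm): round yellowish wax cake, 68 across, 21 tall; origin under its middle.
- frit_jar: Bystander, to be left alone (sizes in mm): screw-top glass jar, 60 across, 90 tall; origin under its middle.
- tweezers: Bystander, to be left alone (sizes in mm): long steel tweezers lying flat, 46 x 222 x 15, long axis = own y; origin under its middle.
- graphite_paddle: Bystander, to be left alone (sizes in mm): black graphite flat on a rod with a wooden grip, lying flat, 55 x 260 x 22, long axis = own y; origin under its middle.
Mind the look-alikes: they are no part of the job. Of the things that look like the part that bears plate_center, take the one that is nearest to the robot's base at the start.

How it is judged:
On the way, in this order (a step that is already met when the one before it is completed fails the run):
1. the stop plate is fully down in the slot while all marbles are still in the tray (x of plate_center in the frame of slot_seat between -0.005 and 0.005 m and y of plate_center in the frame of slot_seat between -0.003 and 0.003 m and z of plate_center in the frame of slot_seat between -0.004 and 0.004 m and angle between the x axis of plate_center and the x axis of slot_seat, either way round below 0.12 rad and angle between plate_center's own z axis and vertical below 0.1 rad and x of each of marble_0, marble_1, marble_2, marble_3, marble_4 in the frame of tray_lip below 0 m), for 0.2 s.
2. the tray is tipped forward with its front edge on the guide rail (angle between tray_lip's own z axis and vertical above 0.12 rad and x of tray_lip in the frame of rail_mid between -0.003 and 0.02 m and z of tray_lip in the frame of rail_mid between -0.012 and 0.012 m), for 0.1 s.
At the end, for the whole second after the job is handed in: The stop plate is fully down in the slot (within 4 mm). All five marbles rest in the bottom of the groove in one row behind the plate (within 5 mm of its middle line, none stacked, none over 100 mm up from the slot). The tray stands level on the bench, at rest (x of plate_center in the frame of slot_seat between -0.005 and 0.005 m and y of plate_center in the frame of slot_seat between -0.003 and 0.003 m and z of plate_center in the frame of slot_seat between -0.004 and 0.004 m and angle between the x axis of plate_center and the x axis of slot_seat, either way round below 0.12 rad and angle between plate_center's own z axis and vertical below 0.1 rad and x of marble_0 in the frame of channel between -0.005 and 0.005 m and y of marble_0 in the frame of channel between -0.1 and 0 m and z of marble_0 in the frame of channel between 0.006 and 0.014 m and x of marble_1 in the frame of channel between -0.005 and 0.005 m and y of marble_1 in the frame of channel between -0.1 and 0 m and z of marble_1 in the frame of channel between 0.006 and 0.014 m and x of marble_2 in the frame of channel between -0.005 and 0.005 m and y of marble_2 in the frame of channel between -0.1 and 0 m and z of marble_2 in the frame of channel between 0.006 and 0.014 m and x of marble_3 in the frame of channel between -0.005 and 0.005 m and y of marble_3 in the frame of channel between -0.1 and 0 m and z of marble_3 in the frame of channel between 0.006 and 0.014 m and x of marble_4 in the frame of channel between -0.005 and 0.005 m and y of marble_4 in the frame of channel between -0.1 and 0 m and z of marble_4 in the frame of channel between 0.006 and 0.014 m and linear speed of each of marble_0, marble_1, marble_2, marble_3, marble_4 below 0.02 m/s and angle between tray_lip's own z axis and vertical below 0.04 rad and height (world z) of tray_lip below 0.037 m and linear speed of tray below 0.01 m/s); the robot touches nothing.
It fails at once if a marble falls on the bench (height (world z) of any of marble_0, marble_1, marble_2, marble_3, marble_4 below 0.0135 m).
It fails at once if a bystander is moved more than 3 cm (distance of any of mug, steel_cup, wax_cake, frit_jar, tweezers, graphite_paddle from where it was at the start of the episode above 0.03 m).
It also fails if it takes over 66 s, if anything falls off the work surface, if the arm or the gripper's body presses on something with over 40 N, if the wrist force passes 120 N, or if a joint passes its speed limit or range.

ROBOT

A 6-joint arm with a two-finger parallel gripper is mounted at the origin on a cart in front of the work surface, level with it; the furniture and walls round the work are solid. World frame = base frame: x ahead of the robot, y to its left, z up, the work surface at z = 0. Lengths are in m, angles in rad, forces in N, time in s.
With the tool pointing down it reaches from about 0.375 to 0.9 m from the base axis. Payload 3.1 kg.
Tool frame: the origin (TCP) lies between the finger pads; the fingertips stand 17 mm ahead of it and the grasp point (between the pads) lies 2 mm behind it (robot.nose_length is the distance from the TCP to the fingertips, in m); z points along the fingers, y is the line along which they close (so a half turn about z gives the same grasp; the last joint's range is limited). The gripper opens to 87 mm and grips with 3 to 60 N. Pads are 19 mm wide; open, the fingers measure 117 mm over their backs; the gripper's body (75 mm by 190 mm) begins 51 mm behind the grasp point.
Start: joints at [-1.429, 0.527, 1.433, -0, 1.181, -0.178], TCP at [0.197, -0.593, 0.24] pointing down, gripper open.
Joint ranges: [-3.08, 3.08], [-0.75, 2.2], [0.22, 2.44], [-1.43, 4.57], [0, 2.65], [-2.85, 2.85]. Speed limits (rad/s): [2.79, 2.79, 3.14, 3.14, 3.14, 3.14].

INTERFACE

Orientations are given as a unit quaternion [x, y, z, w].
In Python, from rig import robot, cams gives the robot as it stands.
- The arm moves only by the shell command python3 -m pendant 'ROWS' [FORCE]. ROWS is JSON, a list of rows, each an object with "jaw": the opening, from 0 (shut) to 1 (fully open); "linear": the shift along the tool's x, y, z in cm, a list of three; "twist": the turn about the tool's z in degrees. A call has 1 to 12 rows; each row shifts and turns the commanded pose from where the row before left it, along the tool's axes as they then stand; what a row does not reach is not made up. A row lasts 1/12 s, in which the tool goes at most 41.7 mm and 7.16 degrees, less where a joint would pass 70% of its speed; a pose out of reach is approached as far as the arm can. A call is refused whole if a number of a shift passes 4.17 or a number of a turn 7.16, either way. A call with a gripper value outside its range is refused whole. The fingers move at their own pace and stop on an object; FORCE is the grip in N (left out, the last holds). Time passes only in rows, so rows that do not move let the fingers close. It gives the time, the measured TCP pose, the force, the opening and the grip force at its end, in the units of the state.
- robot.get_obs(): the state, without advancing time (a new reading comes with each control period).
- cams.camera(name): name is "scene" or "top" or "wrist"; returns a dict with "color" (420x560x3 uint8, blue, green, red), "depth" (420x560 float32, m along the optical axis (not along the pixel's ray), 0 where there is no reading), "fov_y" (degrees; the focal length in pixels is half the picture's height over the tangent of half this angle, whatever the lens; pixels are square), "cx", "cy" (the principal point, pixels), "view" (4x4, takes a point from world to camera coordinates). Camera axes: x right, y down, z forward; pixel columns grow to the right and rows downward; lengths in m; the calibration is good to about 2 mm. A picture is of the moment at which its call begins.
- robot.hand_in(): hands the job in; it is judged then, once.
The state is a dict: "time": time; "q": joint angles; "joint_velocities": joint speeds; "joint_torque": joint torques, N m; "position": TCP position; "tool_rot": TCP orientation; "ft_force": force on the tool from outside, world axes, zero at the start; "moment": the same for the moment, N m; "grip_width": finger opening in m; "grip_force": force on a finger pad.
Only numpy, scipy, OpenCV 4.12 (cv2) and the standard library are available. Lean on these libraries where they do the work, as an engineer would, in place of code of your own. Each camera call takes 0.05 s, during which the arm holds its last target. There are 200 camera calls.

## Working session

There is one attempt and no reset: what is moved stays moved. The work goes in short steps, Python scripts to look and compute and a shell command to move; the robot and the scene stay as the last step left them, time stands still between calls to the robot, and variables do not carry over. Pictures are saved under pics/ and viewed, at most 14 in all, crops included, and the job is handed in when it is done.

```bash
mkdir -p pics; ls
cat > h.py <<'E'
import numpy as np, cv2, pickle
from rig import robot, cams
def snap(n, f):
    c=cams.camera(n); pickle.dump(c,open(f'pics/{f}.pkl','wb')); cv2.imwrite(f'pics/{f}.png',c['color']); return c
def load(f): return pickle.load(open(f'pics/{f}.pkl','rb'))
def K(c):
    return c['color'].shape[0]/2/np.tan(np.radians(c['fov_y'])/2)
def ray(c,u,v):
    f=K(c); R=c['view'][:3,:3]; t=c['view'][:3,3]
    d=R.T@np.array([(u-c['cx'])/f,(v-c['cy'])/f,1]); return -R.T@t, d
def atz(c,u,v,z):
    o,d=ray(c,u,v); return o+d*(z-o[2])/d[2]
def dep(c,u,v):
    o,d=ray(c,u,v); return o+d*c['depth'][int(round(v)),int(round(u))]
def proj(c,p):
    q=c['view'][:3,:3]@np.array(p)+c['view'][:3,3]; f=K(c); return np.array([c['cx']+f*q[0]/q[2],c['cy']+f*q[1]/q[2]])
def tri(c1,p1,c2,p2):
    o1,d1=ray(c1,*p1);o2,d2=ray(c2,*p2)
    s=np.linalg.lstsq(np.c_[d1,-d2],o2-o1,rcond=None)[0]
    a=o1+s[0]*d1;b=o2+s[1]*d2; return (a+b)/2, np.linalg.norm(a-b)
E
python3 - <<'E'
from h import *
np.set_printoptions(precision=3,suppress=True)
a=snap('top','top0');b=snap('scene','sc0')
for c in (a,b): print(c['fov_y'],c['cx'],c['cy'],c['view'])
for n in('top0','sc0'):
    cv2.imwrite(f'pics/{n}b.png',cv2.resize(cv2.imread(f'pics/{n}.png'),(800,600),interpolation=cv2.INTER_CUBIC))
print(robot.get_obs())
E
```

```text
pics
53.9213287397701 278.4419054477077 197.51447597290218 [[ 0.018 -1.    -0.009  0.004]
 [-0.992 -0.017 -0.129  0.583]
 [ 0.129  0.012 -0.992  1.042]
 [ 0.     0.     0.     1.   ]]
52.608282105477116 279.3283383886268 209.09485601525137 [[-0.816 -0.579 -0.014  0.474]
 [-0.255  0.381 -0.889  0.176]
 [ 0.52  -0.721 -0.458  1.041]
 [ 0.     0.     0.     1.   ]]
{'time': 0.1, 'q': array([-1.428,  0.528,  1.434, -0.   ,  1.181, -0.178]), 'joint_velocities': array([-0.   , -0.002, -0.004,  0.001,  0.   ,  0.   ]), 'joint_torque': array([ -0.   , -44.099, -17.715,   0.063,   0.053,  -0.   ]), 'position': array([ 0.197, -0.592,  0.239]), 'tool_rot': array([ 0.987,  0.16 ,  0.   , -0.001]), 'ft_force': array([-0.747, -0.226,  0.004]), 'moment': array([0.006, 0.012, 0.041]), 'grip_force': 0.0, 'grip_width': 0.08699699193318186}
```

View pics/top0b.png

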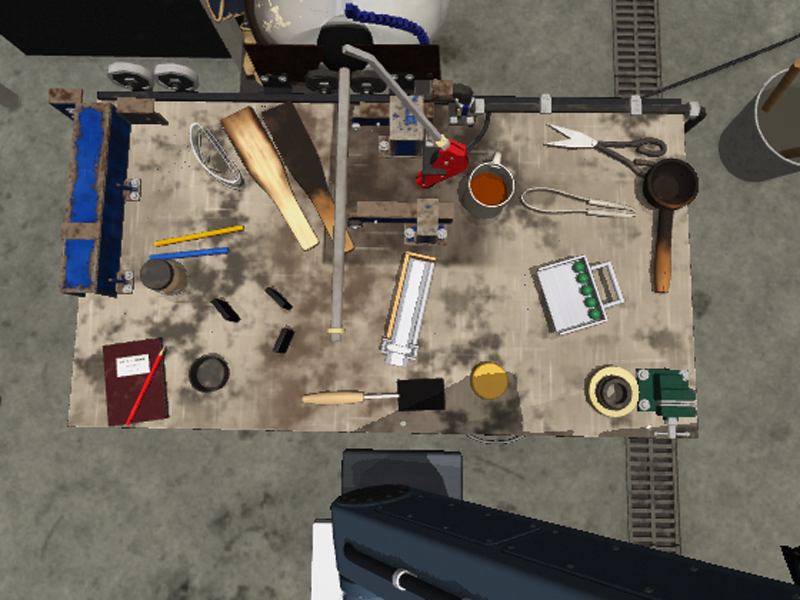

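View pics/sc0b.png

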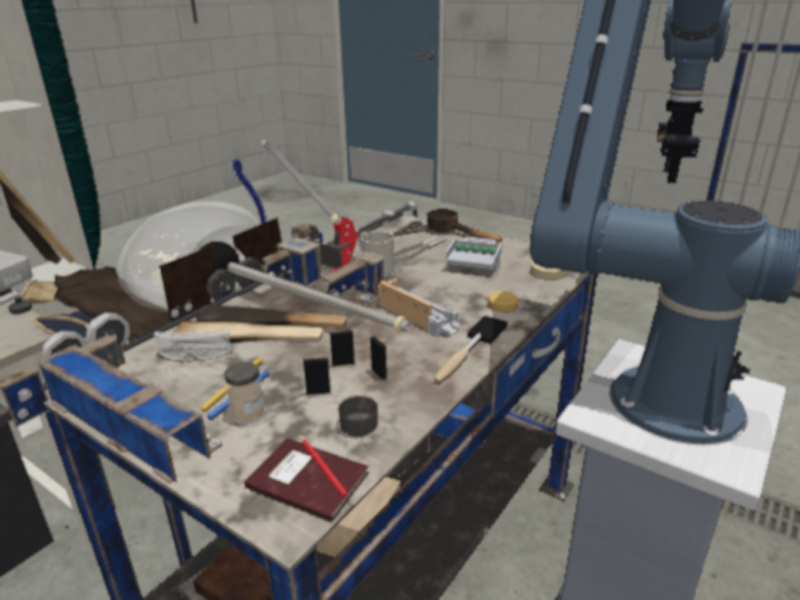

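Top view (800x600 px): three black slabs stand at (225,308), (278,298) and (284,340). The last is lowest in the picture and so nearest to the base (below about (400,600)). The rack runs from (420,255) to (395,360), with its low slot end at the bottom. The tray is at (573,295), its handle at (607,283) to the right, with the five green marbles along its back wall. Next I'll look at an enlarged crop.

Run:
```python
from h import *
np.set_printoptions(precision=3,suppress=True)
a=load('top0');b=load('sc0')
for u,v in((225,308),(278,298),(284,340)):
    p=atz(a,u*.7,v*.7,.05); print(p, np.hypot(p[0],p[1]))
def crop(c,x,y,w,h,W,H): return cv2.resize(c['color'][y:y+h,x:x+w],(W,H),interpolation=cv2.INTER_CUBIC)
A=crop(a,145,195,80,60,400,300);B=crop(a,255,172,60,90,400,600);C=crop(a,365,175,80,60,400,300)
cv2.imwrite('pics/m1.png',np.hstack([np.vstack([A,C]),B]))
A=crop(b,205,225,80,60,400,300);B=crop(b,255,190,80,60,400,300);C=crop(b,300,155,60,45,400,300)
cv2.imwrite('pics/m2.png',np.vstack([np.hstack([A,B]),np.hstack([C,C])]))
```

```text
[0.529 0.325 0.05 ] 0.6205167156292966
[0.548 0.23  0.05 ] 0.5946724328416483
[0.473 0.216 0.05 ] 0.5199953491959175
```

View pics/m1.png

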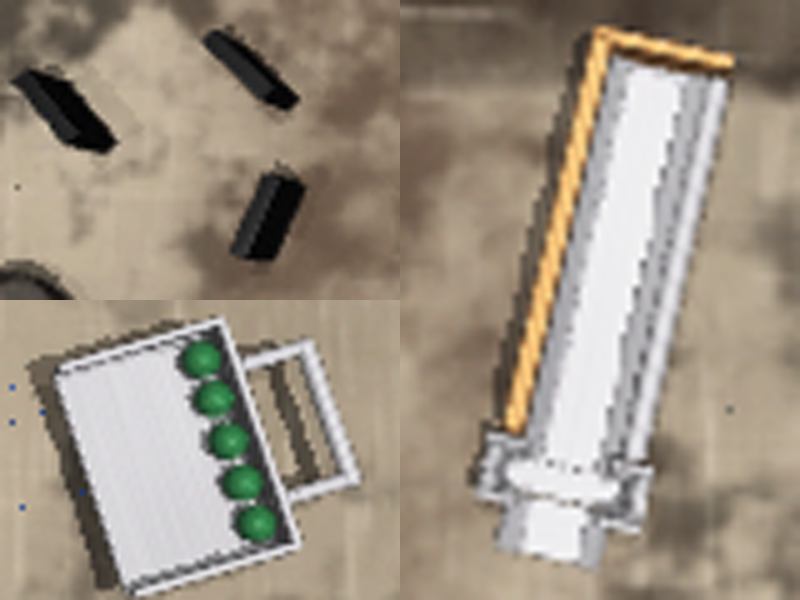

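The crop shows the near slab (the third) with its top strip centred at crop px (253,215), on its own and clear of the other two. It's the one nearest the base (0.52 m against 0.59 and 0.62), so that's the plate. The rail runs from (722,85) to (638,462), the slot is at (565,480), and the tray bar goes from (310,342) to (352,480). The front edge goes from (58,372) to (128,592).

Run:
```python
from h import *
np.set_printoptions(precision=4,suppress=True)
a=load('top0')
f=lambda x,y,X,Y,s:(x+X/s,y+Y/s)
def w(p,z): return atz(a,p[0]-.5+.5/5,p[1]-.5+.1,z)[:2]
L=lambda X,Y:f(145,195,X,Y,5)
T=lambda X,Y:f(365,175,X,Y-300,5)
R=lambda X,Y:f(255,172,X-400,Y,20/3)
p1=w(L(269,176),.072);p2=w(L(239,255),.072);print('plate top ends',p1,p2,(p1+p2)/2,np.degrees(np.arctan2(*(p1-p2)[::-1])))
r1=w(R(722,85),.031);r2=w(R(638,462),.031);print('rail',r1,r2,np.linalg.norm(r1-r2),np.degrees(np.arctan2(*(r2-r1)[::-1]))+90)
s=w(R(565,480),.02);print('slot',s)
b1=w(T(310,342),.047);b2=w(T(352,480),.047);print('bar',b1,b2,(b1+b2)/2,np.degrees(np.arctan2(*(b1-b2)[::-1])))
g1=w(T(58,372),.0335);g2=w(T(128,592),.0335);print('lip',g1,g2,(g1+g2)/2,np.linalg.norm(g1-g2))
# depth clouds
def cloud(x,y,w_,h_,lo,hi):
    V,U=np.mgrid[y:y+h_,x:x+w_];P=[]
    for u,v in zip(U.ravel(),V.ravel()):
        if a['depth'][v,u]>0:
            q=dep(a,u,v)
            if lo<q[2]<hi:P.append(q)
    return np.array(P)
q=cloud(188,226,24,26,.06,.09);print('plate cloud',len(q),np.median(q[:,2]),cv2.minAreaRect((q[:,:2]*1000).astype(np.float32)))
q=cloud(424,240-4-60,16,38,.03,.06);print('bar cloud',len(q),np.median(q[:,2]))
```

```text
plate top ends [0.4929 0.2133] [0.4533 0.2266] [0.4731 0.2199] -18.550773060780053
rail [ 0.6196 -0.0496] [ 0.4704 -0.0185] 0.15238625138759956 258.2281248739602
slot [0.4631 0.0098]
bar [ 0.6259 -0.3697] [ 0.5543 -0.3893] [ 0.5901 -0.3795] 15.263196962839894
lip [ 0.6101 -0.2421] [ 0.4954 -0.2769] [ 0.5527 -0.2595] 0.11982455597617585
plate cloud 84 0.07233435380338737 ((473.30548095703125, 219.59799194335938), (11.45773983001709, 43.21992874145508), 68.84608459472656)
bar cloud 153 0.04604950559005272
```

```bash
R='{"jaw":1,"linear":[3.6,-2.09,0],"twist":0}'; python3 -m pendant '[{"jaw":1,"linear":[3.6,-2.09,0],"twist":0},{"jaw":1,"linear":[3.6,-2.09,0],"twist":0},{"jaw":1,"linear":[3.6,-2.09,0],"twist":0},{"jaw":1,"linear":[3.6,-2.09,0],"twist":0},{"jaw":1,"linear":[3.6,-2.09,0],"twist":0},{"jaw":1,"linear":[3.6,-2.09,0],"twist":0},{"jaw":1,"linear":[3.6,-2.09,0],"twist":0},{"jaw":1,"linear":[3.6,-2.09,0],"twist":0},{"jaw":1,"linear":[3.6,-2.09,0],"twist":0},{"jaw":1,"linear":[3.6,-2.09,0],"twist":0},{"jaw":1,"linear":[3.6,-2.09,0],"twist":0}]' && python3 -m pendant '[{"jaw":1,"linear":[1.03,-3.79,0],"twist":0},{"jaw":1,"linear":[1.03,-3.79,0],"twist":0},{"jaw":1,"linear":[1.03,-3.79,0],"twist":0},{"jaw":1,"linear":[1.03,-3.79,0],"twist":0},{"jaw":1,"linear":[1.03,-3.79,0],"twist":0},{"jaw":1,"linear":[1.03,-3.79,0],"twist":0},{"jaw":1,"linear":[1.03,-3.79,0],"twist":0},{"jaw":1,"linear":[1.03,-3.79,0],"twist":0},{"jaw":1,"linear":[1.03,-3.79,0],"twist":0},{"jaw":1,"linear":[1.03,-3.79,0],"twist":0},{"jaw":1,"linear":[1.03,-3.79,0],"twist":0},{"jaw":1,"linear":[1.03,-3.79,0],"twist":0}]' && python3 -m pendant '[{"jaw":1,"linear":[0,0,0],"twist":-7.1},{"jaw":1,"linear":[0,0,0],"twist":-7.1},{"jaw":1,"linear":[0,0,0],"twist":-7.1},{"jaw":1,"linear":[0,0,0],"twist":-7.1},{"jaw":1,"linear":[0,0,0],"twist":-7.1},{"jaw":1,"linear":[0,0,0],"twist":-7.1},{"jaw":1,"linear":[0,0,0],"twist":-7.1},{"jaw":1,"linear":[0,0,0],"twist":-7.1},{"jaw":1,"linear":[0,0,0],"twist":-7.1},{"jaw":1,"linear":[0,0,0],"twist":-7.1}]' && python3 -m pendant '[{"jaw":0.5,"linear":[0,0,0],"twist":-7.1},{"jaw":0.5,"linear":[0,0,0],"twist":-7.1},{"jaw":0.5,"linear":[0,0,0],"twist":-7.1},{"jaw":0.5,"linear":[0,0,0],"twist":-7.1},{"jaw":0.5,"linear":[0,0,0],"twist":-7.1},{"jaw":0.5,"linear":[0,0,0],"twist":-7.1},{"jaw":0.5,"linear":[0,0,0],"twist":-7.1},{"jaw":0.5,"linear":[0,0,0],"twist":-7.1},{"jaw":0.5,"linear":[0,0,0],"twist":-7.1},{"jaw":0.5,"linear":[0,0,0],"twist":-6.4}]'
python3 - <<'E'
from h import *
np.set_printoptions(precision=4,suppress=True)
c=snap('wrist','w1'); o=robot.get_obs(); print(o['position'],o['tool_rot'],o['q'])
v=c['view'];print(v,c['fov_y'],c['cx'],c['cy'])
print('plate top centre px',proj(c,[.4733,.2196,.072]))
cv2.imwrite('pics/w1b.png',cv2.resize(c['color'],(800,600)))
E
```

```text
time: 1.02
position: [0.5012, -0.2481, 0.2393]
tool_rot: [0.987, 0.16, -0.0, -0.0]
ft_force: [1.0, -0.5, 0.2]
grip_width: 0.0869
grip_force: 0.0
time: 2.02
position: [0.4735, 0.2224, 0.2393]
tool_rot: [0.987, 0.16, -0.0, 0.0]
ft_force: [2.1, -0.3, -0.6]
grip_width: 0.087
grip_force: 0.0
time: 2.85
position: [0.4739, 0.2205, 0.2392]
tool_rot: [0.709, 0.705, -0.0, -0.0]
ft_force: [-0.0, -0.2, -0.2]
grip_width: 0.087
grip_force: 0.0
time: 3.68
position: [0.4739, 0.2205, 0.2392]
tool_rot: [0.173, 0.985, -0.0, -0.0]
ft_force: [-0.3, -0.5, -0.3]
grip_width: 0.0438
grip_force: 0.0
[0.4739 0.2204 0.2392] [ 0.1719  0.9851 -0.0003 -0.0005] [ 0.2214  0.3913  1.6872 -0.0002  1.0642 -1.0039]
[[ 0.3416  0.9398  0.0005 -0.3697]
 [ 0.9086 -0.3304  0.2554 -0.3887]
 [ 0.2402 -0.0868 -0.9668  0.2961]
 [ 0.      0.      0.      1.    ]] 69.08785805687157 280.10847822378435 209.20713061915592
plate top centre px [278.6032 197.0372]
```

View pics/w1b.png

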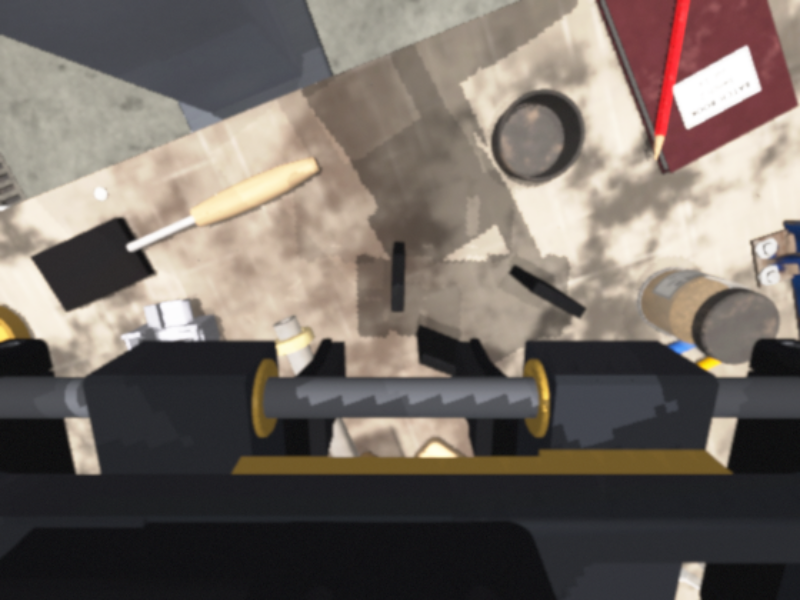

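The wrist picture shows the plate upright at (398,277), where the top view puts it, lined up with the fingers. I'll refine the position with the depth reading.

```bash
cat >> h.py <<'E'
def cloud(c,x0,y0,x1,y1,lo,hi):
    V,U=np.mgrid[y0:y1,x0:x1]; d=c['depth'][y0:y1,x0:x1]; f=K(c)
    P=np.stack([(U-c['cx'])/f*d,(V-c['cy'])/f*d,d],-1)[d>0]
    P=(P-c['view'][:3,3])@c['view'][:3,:3]
    return P[(P[:,2]>lo)&(P[:,2]<hi)]
E
python3 - <<'E'
from h import *
np.set_printoptions(precision=4,suppress=True)
c=load('w1'); q=cloud(c,265,160,295,225,.066,.08)
print(len(q),np.median(q[:,2]),q.min(0),q.max(0),cv2.minAreaRect((q[:,:2]*1000).astype(np.float32)),q[:,:2].mean(0))
q=cloud(c,265,160,295,225,.005,.08);print(q[:,2].min(),cv2.minAreaRect((q[:,:2]*1000).astype(np.float32)))
cv2.imwrite('pics/x.png',cv2.resize(c['color'][150:250,240:320],(640,800)))
E
```

```text
396 0.07335976061505282 [0.4526 0.2077 0.0675] [0.496  0.231  0.0751] ((474.267578125, 219.18521118164062), (9.588505744934082, 44.01475524902344), 69.72906494140625) [0.4737 0.2194]
0.011016155952162331 ((474.20306396484375, 219.24319458007812), (9.769720077514648, 44.21094512939453), 69.19694519042969)
```

```bash
python3 -m pendant '[{"jaw":0.5,"linear":[0,-0.1,3.5],"twist":0.5},{"jaw":0.5,"linear":[0,0,3.5],"twist":0},{"jaw":0.5,"linear":[0,0,3.5],"twist":0},{"jaw":0.5,"linear":[0,0,3.0],"twist":0},{"jaw":0.5,"linear":[0,0,2.0],"twist":0},{"jaw":0.5,"linear":[0,0,1.5],"twist":0},{"jaw":0.5,"linear":[0,0,1.1],"twist":0},{"jaw":0.5,"linear":[0,0,0],"twist":0},{"jaw":0.5,"linear":[0,0,0],"twist":0}]' 25 && python3 -m pendant '[{"jaw":0.3,"linear":[0,0,0],"twist":0},{"jaw":0.2,"linear":[0,0,0],"twist":0},{"jaw":0.16,"linear":[0,0,0],"twist":0},{"jaw":0.13,"linear":[0,0,0],"twist":0},{"jaw":0.1,"linear":[0,0,0],"twist":0},{"jaw":0,"linear":[0,0,0],"twist":0},{"jaw":0,"linear":[0,0,0],"twist":0},{"jaw":0,"linear":[0,0,0],"twist":0},{"jaw":0,"linear":[0,0,0],"twist":0},{"jaw":0,"linear":[0,0,0],"twist":0}]' 25
```

```text
time: 4.48
position: [0.4738, 0.2195, 0.0583]
tool_rot: [0.181, 0.983, -0.0, -0.0]
ft_force: [0.2, 0.4, -0.1]
grip_width: 0.043
grip_force: 0.0
time: 5.32
position: [0.474, 0.2196, 0.0588]
tool_rot: [0.181, 0.984, 0.0, 0.0]
ft_force: [0.3, -0.4, 4.4]
grip_width: 0.0097
grip_force: 25.0
```

```bash
python3 -m pendant '[{"jaw":0,"linear":[0,0,-2],"twist":0},{"jaw":0,"linear":[0,0,-4],"twist":0},{"jaw":0,"linear":[0,0,-4],"twist":0},{"jaw":0,"linear":[0,0,-4],"twist":0},{"jaw":0,"linear":[0,0,-2],"twist":0},{"jaw":0,"linear":[-0.9,-3.2,0],"twist":0},{"jaw":0,"linear":[-1,-3.6,0],"twist":0},{"jaw":0,"linear":[-1,-3.6,0],"twist":0},{"jaw":0,"linear":[-1,-3.6,0],"twist":0},{"jaw":0,"linear":[-1,-3.6,0],"twist":0},{"jaw":0,"linear":[-1,-3.6,0],"twist":0},{"jaw":0,"linear":[-1,-3.6,0],"twist":0}]' && python3 -m pendant '[{"jaw":0,"linear":[-0.9,-3.2,0],"twist":0},{"jaw":0,"linear":[0,0,0],"twist":7},{"jaw":0,"linear":[0,0,0],"twist":7},{"jaw":0,"linear":[0,0,0],"twist":7},{"jaw":0,"linear":[0,0,0],"twist":7},{"jaw":0,"linear":[0,0,0],"twist":7},{"jaw":0,"linear":[0,0,0],"twist":7},{"jaw":0,"linear":[0,0,0],"twist":7},{"jaw":0,"linear":[0,0,0],"twist":7},{"jaw":0,"linear":[0,0,0],"twist":7},{"jaw":0,"linear":[0,0,0],"twist":7},{"jaw":0,"linear":[0,0,0],"twist":7}]' && python3 -m pendant '[{"jaw":0,"linear":[0,0,0],"twist":4},{"jaw":0,"linear":[0,0,0],"twist":0},{"jaw":0,"linear":[0,0,0],"twist":0}]'
python3 - <<'E'
from h import *
np.set_printoptions(precision=4,suppress=True)
c=snap('wrist','w2'); o=robot.get_obs(); print(o['position'],o['tool_rot'],o['q'],o['grip_width'])
print(proj(c,[.463,.01,.03]),proj(c,[.54,-.032,.031]))
cv2.imwrite('pics/w2b.png',cv2.resize(c['color'],(800,600),interpolation=cv2.INTER_CUBIC))
E
```

```text
time: 6.32
position: [0.4494, -0.0382, 0.2182]
tool_rot: [0.181, 0.984, 0.0, -0.0]
ft_force: [-0.2, 0.4, -0.8]
grip_width: 0.01
grip_force: 25.0
time: 7.32
position: [0.4469, -0.0697, 0.2181]
tool_rot: [0.756, 0.655, -0.0, -0.001]
ft_force: [0.4, -0.8, -0.2]
grip_width: 0.0099
grip_force: 25.0
time: 7.57
position: [0.447, -0.0697, 0.2182]
tool_rot: [0.776, 0.631, -0.0, -0.0]
ft_force: [-0.0, -0.8, -1.3]
grip_width: 0.0099
grip_force: 25.0
[ 0.4471 -0.0697  0.2183] [ 0.7756  0.6313 -0.0002 -0.0003] [-0.4026  0.33    1.8738 -0.      0.9385 -0.1982] 0.009483467089345566
[279.895  117.7818] [358.3437 142.6272]
```

View pics/w2b.png

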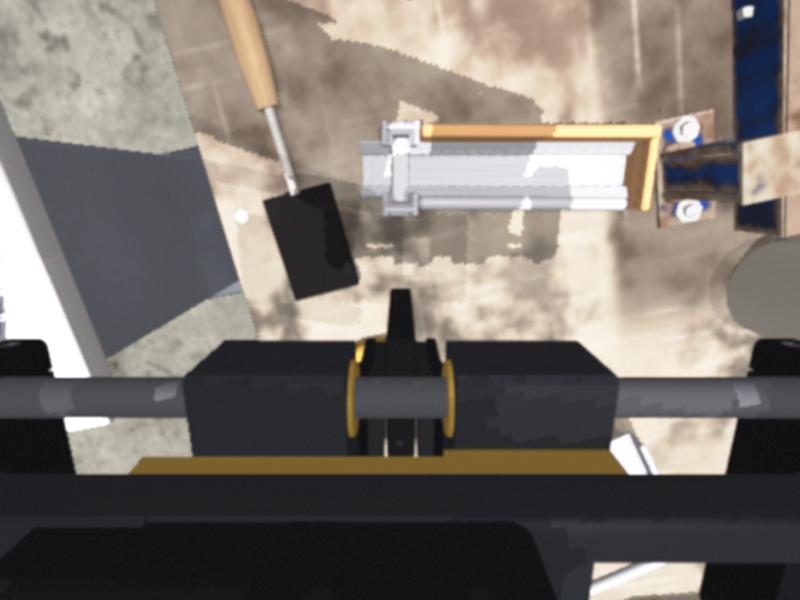

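The wrist view shows the rack lying level across the picture: slot at (401,170), rail along (420–627,203), board at (430–655,130). I'll enlarge it for an accurate fix.

Run:
```python
from h import *
c=load('w2')['color']
A=cv2.resize(c[82:152,245:465],None,fx=3.6,fy=3.6,interpolation=cv2.INTER_CUBIC)
B=cv2.resize(c[82:154,250:350],None,fx=4.6,fy=4.6,interpolation=cv2.INTER_CUBIC)
d=load('w2')['depth'][82:154,250:320]; 
im=np.zeros((600,800,3),np.uint8); im[:A.shape[0],:A.shape[1]]=A; im[260:260+B.shape[0],:B.shape[1]]=B
D=cv2.resize(np.uint8(np.clip((d-d.min())/(d.max()-d.min()),0,1)*255),None,fx=4.6,fy=4.6,interpolation=cv2.INTER_NEAREST)
im[260:260+D.shape[0],470:470+D.shape[1]]=D[...,None]
cv2.imwrite('pics/m3.png',im)
```

```text
(no output)
```

View pics/m3.png

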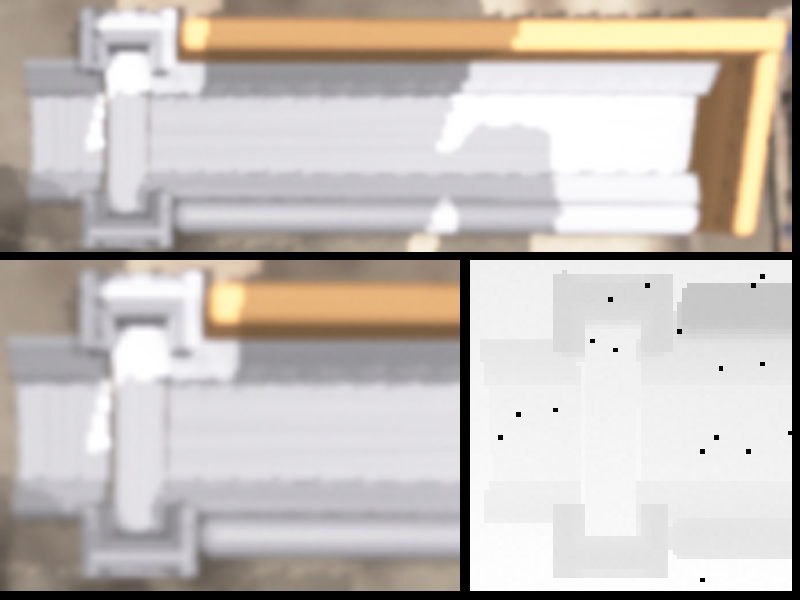

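The slot opening lies between depth-panel px (584,322) and (638,536). The guides are U-shaped around both ends, and the rail starts just right of the lower guide.

Run:
```python
from h import *
np.set_printoptions(precision=2,suppress=True)
c=load('w2')
n=lambda X,Y:(int(250+(X-470)/4.6),int(82+(Y-260)/4.6))
def box(X0,Y0,X1,Y1,lo,hi,t):
    q=cloud(c,*n(X0,Y0),*n(X1,Y1),lo,hi)*1000; r=cv2.minAreaRect(q[:,:2].astype(np.float32)); print(t,len(q),np.median(q[:,2]),r); return q
g1=box(540,265,676,360,.029,.045,'guideU'); g2=box(540,500,672,585,.029,.045,'guideL')
g=np.vstack([g1,g2]);print(cv2.minAreaRect(g[:,:2].astype(np.float32)))
r=cloud(c,302,138,440,152,.022,.036)*1000
# rail: crest line: per bin along length
m=r[:,:2].mean(0);u=np.linalg.svd(r[:,:2]-m)[2][0] if len(r)<5000 else None
print('rail',len(r),np.percentile(r[:,2],[5,50,95,99]),cv2.minAreaRect(r[:,:2].astype(np.float32)),m,np.degrees(np.arctan2(u[1],u[0])))
s=box(586,330,636,530,-.005,.012,'slot floor')
b=cloud(c,300,84,450,100,.05,.07)*1000;mb=b[:,:2].mean(0);ub=np.linalg.svd(b[:,:2]-mb)[2][0];print('board',np.median(b[:,2]),mb,np.degrees(np.arctan2(ub[1],ub[0])))
```

```text
guideU 360 36.840753456093445 ((468.57366943359375, 33.41063690185547), (16.4503116607666, 25.524953842163086), 77.38218688964844)
guideL 316 36.74514405609528 ((457.971435546875, -14.879560470581055), (15.85598087310791, 25.454975128173828), 78.23368835449219)
((463.3158264160156, 9.38479995727539), (65.63543701171875, 25.483489990234375), 77.71135711669922)
rail 1239 [29.55 31.63 33.25 34.02] ((553.8797607421875, -34.80201721191406), (9.632564544677734, 149.1284637451172), 78.25184631347656) [552.65 -33.93] -11.73957168630995
slot floor 471 5.440185764969055 ((463.0748596191406, 10.213672637939453), (45.626670837402344, 11.495818138122559), 78.46459197998047)
board 63.036970309575445 [552.65  13.71] -12.02731769744214
```

```bash
python3 -m pendant '[{"jaw":0,"linear":[2.7,0,0],"twist":0},{"jaw":0,"linear":[2.7,0,0],"twist":0},{"jaw":0,"linear":[2.0,0,0],"twist":0},{"jaw":0,"linear":[0.7,0,0],"twist":0},{"jaw":0,"linear":[0,0,3],"twist":0},{"jaw":0,"linear":[0,0,3],"twist":0},{"jaw":0,"linear":[0,0,3],"twist":0},{"jaw":0,"linear":[0,0,1.7],"twist":0},{"jaw":0,"linear":[0,0,0.7],"twist":0},{"jaw":0,"linear":[0,0,0],"twist":0},{"jaw":0,"linear":[0,0,0],"twist":0},{"jaw":0,"linear":[0,0,0],"twist":0}]'
python3 - <<'E'
from h import *
np.set_printoptions(precision=4,suppress=True)
c=snap('wrist','w3'); o=robot.get_obs(); print(o['position'],o['tool_rot'])
print(proj(c,[.4632,.0097,.036]))
cv2.imwrite('pics/w3b.png',cv2.resize(c['color'][100:340,120:440],(800,600),interpolation=cv2.INTER_CUBIC))
E
```

```text
time: 8.62
position: [0.4649, 0.009, 0.1055]
tool_rot: [0.776, 0.631, 0.001, 0.001]
ft_force: [0.6, -1.0, -1.3]
grip_width: 0.01
grip_force: 25.0
[0.465  0.0091 0.1057] [0.7761 0.6306 0.0009 0.0012]
[277.6176 225.9278]
```

View pics/w3b.png

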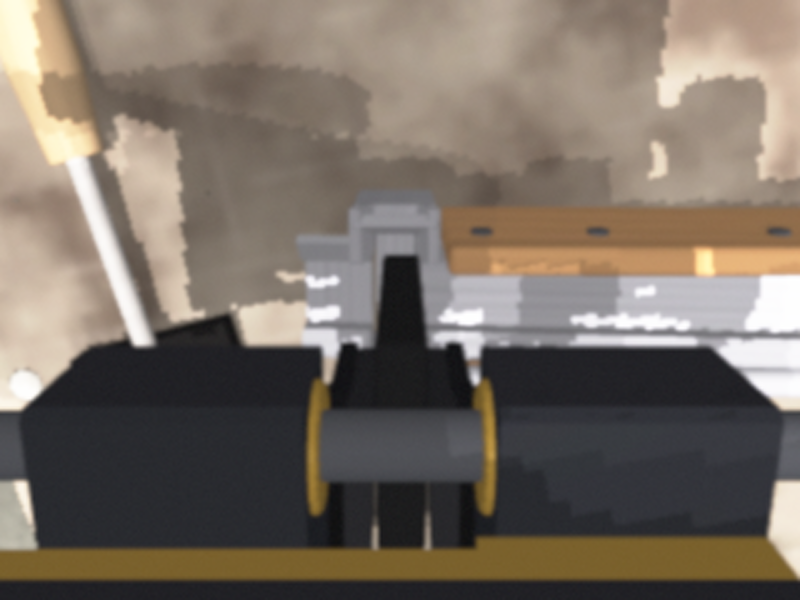

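The plate's lower edge is centred at crop (400,257) and the guide opening at (394,240). That makes the plate about 1.8 mm off toward world +x, which matches the TCP reading. I'll correct it and go down.

```bash
python3 -m pendant '[{"jaw":0,"linear":[0.03,-0.19,0],"twist":0},{"jaw":0,"linear":[0,0,0.5],"twist":0},{"jaw":0,"linear":[0,0,0.6],"twist":0},{"jaw":0,"linear":[0,0,0.6],"twist":0},{"jaw":0,"linear":[0,0,0.4],"twist":0},{"jaw":0,"linear":[0,0,0.2],"twist":0},{"jaw":0,"linear":[0,0,0],"twist":0}]' && python3 -m pendant '[{"jaw":0,"linear":[0,0,0],"twist":0}]'
```

```text
time: 9.25
position: [0.4621, 0.0101, 0.0808]
tool_rot: [0.776, 0.631, -0.0, -0.0]
ft_force: [1.3, -0.5, -0.9]
grip_width: 0.0096
grip_force: 25.0
time: 9.33
position: [0.4621, 0.0101, 0.0812]
tool_rot: [0.776, 0.631, -0.0, -0.0]
ft_force: [-0.1, -0.5, -1.5]
grip_width: 0.01
grip_force: 25.0
```

```bash
python3 -m pendant '[{"jaw":0,"linear":[-0.03,0.07,0],"twist":0},{"jaw":0,"linear":[0,0,0.4],"twist":0},{"jaw":0,"linear":[0,0,0.4],"twist":0},{"jaw":0,"linear":[0,0,0.4],"twist":0},{"jaw":0,"linear":[0,0,0.3],"twist":0},{"jaw":0,"linear":[0,0,0.2],"twist":0},{"jaw":0,"linear":[0,0,0],"twist":0},{"jaw":0,"linear":[0,0,0],"twist":0}]'
```

```text
time: 10.0
position: [0.4626, 0.0097, 0.0644]
tool_rot: [0.776, 0.631, -0.0, -0.0]
ft_force: [-0.9, 0.4, -1.2]
grip_width: 0.0102
grip_force: 25.0
```

```bash
python3 -m pendant '[{"jaw":0,"linear":[0,0,0.1],"twist":0},{"jaw":0,"linear":[0,0,0.1],"twist":0},{"jaw":0,"linear":[0,0,0],"twist":0}]' && python3 -m pendant '[{"jaw":0.15,"linear":[0,0,0],"twist":0},{"jaw":0.2,"linear":[0,0,0],"twist":0},{"jaw":0.3,"linear":[0,0,0],"twist":0},{"jaw":0.35,"linear":[0,0,0],"twist":0},{"jaw":0.35,"linear":[0,0,0],"twist":0}]' && python3 -m pendant '[{"jaw":0.35,"linear":[0,0,-1.5],"twist":0},{"jaw":0.35,"linear":[0,0,-3],"twist":0},{"jaw":0.35,"linear":[0,0,-4],"twist":0},{"jaw":0.35,"linear":[0,0,-4],"twist":0},{"jaw":0.35,"linear":[0,0,-3],"twist":0},{"jaw":0.35,"linear":[-4,0,0],"twist":0},{"jaw":0.35,"linear":[-4,0,0],"twist":0},{"jaw":0.35,"linear":[0,0,0],"twist":0},{"jaw":0.35,"linear":[0,0,0],"twist":0}]'
python3 - <<'E'
from h import *
np.set_printoptions(precision=2,suppress=True)
c=snap('wrist','w4'); o=robot.get_obs(); print(o['position'],o['tool_rot'])
u,v=map(int,proj(c,[.463,.0097,.076]));q=cloud(c,u-14,v-25,u+14,v+25,.06,.09)*1000
print(u,v,len(q),np.median(q[:,2]),cv2.minAreaRect(q[:,:2].astype(np.float32)))
t=snap('top','top1');q=cloud(t,240,220,300,260,.066,.09)*1000;print(len(q),np.median(q[:,2]),cv2.minAreaRect(q[:,:2].astype(np.float32)))
E
```

```text
time: 10.25
position: [0.463, 0.0097, 0.0628]
tool_rot: [0.776, 0.631, 0.0, 0.0]
ft_force: [-0.8, 0.8, 1.3]
grip_width: 0.0099
grip_force: 25.0
time: 10.67
position: [0.4627, 0.0097, 0.0625]
tool_rot: [0.776, 0.631, -0.0, -0.0]
ft_force: [-0.7, -0.5, 0.2]
grip_width: 0.0277
grip_force: 0.0
time: 11.42
position: [0.4461, -0.0703, 0.2178]
tool_rot: [0.778, 0.629, 0.0, 0.0]
ft_force: [-0.5, 0.6, 0.4]
grip_width: 0.0301
grip_force: 0.0
[ 0.45 -0.07  0.22] [ 0.78  0.63  0.   -0.  ]
279 115 550 77.40912609685287 ((463.16046142578125, 10.107978820800781), (42.27893829345703, 9.204904556274414), 77.86006927490234)
75 75.91355426112199 ((490.7420654296875, 44.756263732910156), (123.94534301757812, 46.253658294677734), 70.02555847167969)
```

Plate is seated: top 77.4 mm with the wrist's +1.4 mm bias, centre (463.2,10.1), yaw 77.9°. Next is the tray.

```bash
python3 -m pendant '[{"jaw":0.35,"linear":[-3.04,2.26,0],"twist":0},{"jaw":0.35,"linear":[-3.04,2.26,0],"twist":0},{"jaw":0.35,"linear":[-3.04,2.26,0],"twist":0},{"jaw":0.35,"linear":[-3.04,2.26,0],"twist":0},{"jaw":0.35,"linear":[-3.04,2.26,0],"twist":0},{"jaw":0.35,"linear":[-3.04,2.26,0],"twist":0},{"jaw":0.35,"linear":[-3.04,2.26,0],"twist":0},{"jaw":0.35,"linear":[-3.04,2.26,0],"twist":0},{"jaw":0.35,"linear":[-3.04,2.26,0],"twist":0}]' && python3 -m pendant '[{"jaw":0.35,"linear":[0,0,0],"twist":7},{"jaw":0.35,"linear":[0,0,0],"twist":7},{"jaw":0.35,"linear":[0,0,0],"twist":7},{"jaw":0.35,"linear":[0,0,0],"twist":7},{"jaw":0.35,"linear":[0,0,0],"twist":7},{"jaw":0.35,"linear":[0,0,0],"twist":7},{"jaw":0.35,"linear":[0,0,0],"twist":7},{"jaw":0.35,"linear":[0,0,0],"twist":7},{"jaw":0.35,"linear":[0,0,0],"twist":6},{"jaw":0.35,"linear":[0,0,0],"twist":0},{"jaw":0.35,"linear":[0,0,0],"twist":0}]'
python3 - <<'E'
from h import *
np.set_printoptions(precision=2,suppress=True)
c=snap('wrist','w5'); o=robot.get_obs(); print(o['position'],o['tool_rot'],o['q'])
print(proj(c,[.59,-.3795,.047]),proj(c,[.5527,-.2595,.034]))
cv2.imwrite('pics/w5b.png',cv2.resize(c['color'],(800,600),interpolation=cv2.INTER_CUBIC))
E
```

```text
time: 12.27
position: [0.5908, -0.3773, 0.2165]
tool_rot: [0.775, 0.632, 0.0, -0.001]
ft_force: [0.9, -0.0, 0.2]
grip_width: 0.03
grip_force: 0.0
time: 13.18
position: [0.59, -0.3762, 0.2167]
tool_rot: [0.99, 0.143, -0.0, -0.001]
ft_force: [0.3, -0.7, -1.2]
grip_width: 0.0304
grip_force: 0.0
[ 0.59 -0.38  0.22] [ 0.99  0.14 -0.   -0.  ] [-0.73  0.65  1.25  0.    1.24  0.56]
[283.94 197.44] [170.1  196.36]
```

View pics/w5b.png

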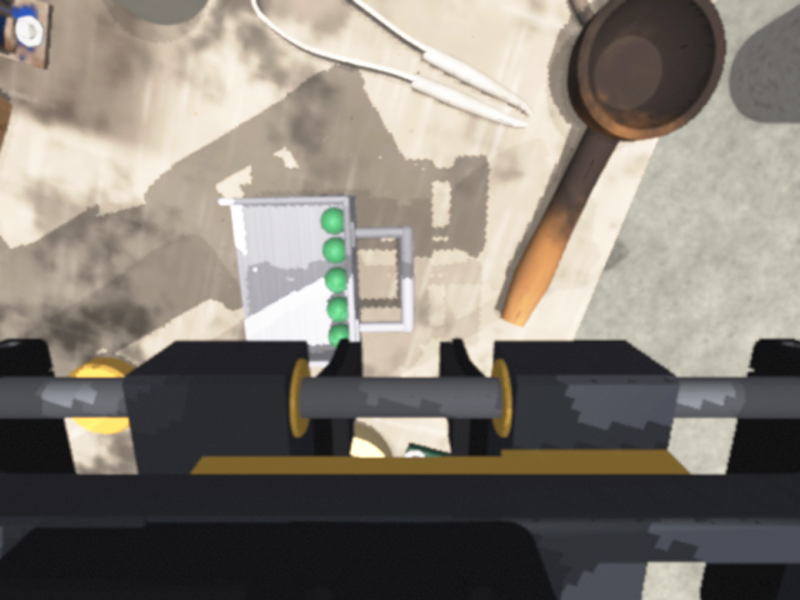

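The tray is seen from above with its bar upright from (407,230) to (409,330), the open front on the left at x≈240, and the marbles along x≈335. I'll fit the bar and front edge from depth.

Run:
```python
from h import *
np.set_printoptions(precision=2,suppress=True)
c=load('w5')
q=cloud(c,279,158,291,236,.03,.055)*1000; m=q[:,:2].mean(0);print('bar',len(q),np.median(q[:,2]),cv2.minAreaRect(q[:,:2].astype(np.float32)))
q=q[(q[:,2]>42)]; m=q[:,:2].mean(0);u=np.linalg.svd(q[:,:2]-m)[2][0];print(m,np.degrees(np.arctan2(u[1],u[0])))
# back wall top
q=cloud(c,235,130,262,236,.050,.066)*1000;m=q[:,:2].mean(0);u=np.linalg.svd(q[:,:2]-m)[2][0];print('wall',len(q),np.median(q[:,2]),cv2.minAreaRect(q[:,:2].astype(np.float32)),m,np.degrees(np.arctan2(u[1],u[0])))
# front edge: first floor pixel per row
P=[]
for v in range(150,230,4):
    for u in range(150,200):
        d=c['depth'][v,u]
        if d>0:
            p=dep(c,u,v)
            if p[2]>.025: P.append(p*1000);break
P=np.array(P);print(len(P),np.median(P[:,2]),np.polyfit(P[:,0],P[:,1],1),P[0],P[-1])
```

```text
bar 701 47.426578943371794 ((591.3896484375, -379.7564392089844), (80.14840698242188, 12.116533279418945), 16.67214584350586)
[ 592.65 -379.52] -162.98095785740344
wall 633 57.18576329910243 ((587.7470703125, -333.72100830078125), (103.78377532958984, 17.2540283203125), 17.608612060546875) [ 592.38 -336.25] -162.31083182549784
20 36.96817853101575 [   0.31 -432.83] [ 600.76 -243.54   37.18] [ 520.92 -269.21   37.56]
```

```bash
python3 -m pendant '[{"jaw":0.35,"linear":[0.04,0.38,3],"twist":-0.7},{"jaw":0.35,"linear":[0,0,3.5],"twist":0},{"jaw":0.35,"linear":[0,0,3.5],"twist":0},{"jaw":0.35,"linear":[0,0,3],"twist":0},{"jaw":0.35,"linear":[0,0,2.2],"twist":0},{"jaw":0.35,"linear":[0,0,1.5],"twist":0},{"jaw":0.35,"linear":[0,0,1],"twist":0},{"jaw":0.35,"linear":[0,0,0],"twist":0},{"jaw":0.35,"linear":[0,0,0],"twist":0}]' 15 && python3 -m pendant '[{"jaw":0.28,"linear":[0,0,0],"twist":0},{"jaw":0.22,"linear":[0,0,0],"twist":0},{"jaw":0.18,"linear":[0,0,0],"twist":0},{"jaw":0.15,"linear":[0,0,0],"twist":0},{"jaw":0.13,"linear":[0,0,0],"twist":0},{"jaw":0.11,"linear":[0,0,0],"twist":0},{"jaw":0.09,"linear":[0,0,0],"twist":0},{"jaw":0,"linear":[0,0,0],"twist":0},{"jaw":0,"linear":[0,0,0],"twist":0},{"jaw":0,"linear":[0,0,0],"twist":0}]' 15
```

```text
time: 13.98
position: [0.5914, -0.3818, 0.0409]
tool_rot: [0.989, 0.147, 0.0, 0.0]
ft_force: [-0.6, -0.4, 0.4]
grip_width: 0.0301
grip_force: 0.0
time: 14.82
position: [0.5908, -0.3813, 0.0405]
tool_rot: [0.989, 0.147, -0.0, -0.0]
ft_force: [-0.5, 2.1, 1.3]
grip_width: 0.0094
grip_force: 15.0
```

```bash
python3 -m pendant '[{"jaw":0,"linear":[-0.1,-0.26,0],"twist":0.38},{"jaw":0,"linear":[-0.19,-0.52,0],"twist":0.76},{"jaw":0,"linear":[-0.29,-0.79,0],"twist":1.14},{"jaw":0,"linear":[-0.39,-1.05,0],"twist":1.52},{"jaw":0,"linear":[-0.39,-1.05,0],"twist":1.52},{"jaw":0,"linear":[-0.39,-1.05,0],"twist":1.52},{"jaw":0,"linear":[-0.39,-1.05,0],"twist":1.52},{"jaw":0,"linear":[-0.39,-1.05,0],"twist":1.52},{"jaw":0,"linear":[-0.39,-1.05,0],"twist":1.52},{"jaw":0,"linear":[-0.39,-1.05,0],"twist":1.52},{"jaw":0,"linear":[-0.39,-1.05,0],"twist":1.52},{"jaw":0,"linear":[-0.39,-1.05,0],"twist":1.52}]' && python3 -m pendant '[{"jaw":0,"linear":[-0.39,-1.05,0],"twist":1.52},{"jaw":0,"linear":[-0.39,-1.05,0],"twist":1.52},{"jaw":0,"linear":[-0.39,-1.05,0],"twist":1.52},{"jaw":0,"linear":[-0.39,-1.05,0],"twist":1.52},{"jaw":0,"linear":[-0.39,-1.05,0],"twist":1.52},{"jaw":0,"linear":[-0.34,-0.92,0],"twist":1.33},{"jaw":0,"linear":[-0.29,-0.79,0],"twist":1.14},{"jaw":0,"linear":[-0.24,-0.66,0],"twist":0.95},{"jaw":0,"linear":[-0.19,-0.52,0],"twist":0.76},{"jaw":0,"linear":[-0.15,-0.39,0],"twist":0.57},{"jaw":0,"linear":[-0.1,-0.26,0],"twist":0.38},{"jaw":0,"linear":[-0.05,-0.13,0],"twist":0.19}]' && python3 -m pendant '[{"jaw":0,"linear":[0,0,0],"twist":0},{"jaw":0,"linear":[0,0,0],"twist":0}]'
python3 - <<'E'
from h import *
np.set_printoptions(precision=4,suppress=True)
c=snap('wrist','w6'); t=snap('top','top6');o=robot.get_obs(); print(o['position'],o['tool_rot'],o['q'])
A=cv2.resize(c['color'][60:300,:],(800,343),interpolation=cv2.INTER_CUBIC)
B=cv2.resize(t['color'][165:265,255:410],None,fx=2.55,fy=2.55,interpolation=cv2.INTER_CUBIC)
im=np.zeros((600,800,3),np.uint8);im[:343]=A;im[345:345+B.shape[0],:B.shape[1]]=B
cv2.imwrite('pics/m6.png',im)
E
```

```text
time: 15.82
position: [0.532, -0.2802, 0.0411]
tool_rot: [1.0, 0.007, 0.001, 0.001]
ft_force: [0.0, -2.9, 1.2]
grip_width: 0.0094
grip_force: 15.0
time: 16.82
position: [0.5071, -0.1889, 0.0409]
tool_rot: [0.995, -0.105, 0.0, 0.0]
ft_force: [0.3, -5.1, 4.6]
grip_width: 0.0097
grip_force: 15.0
time: 16.98
position: [0.5071, -0.1888, 0.0407]
tool_rot: [0.995, -0.105, 0.0, 0.0]
ft_force: [-0.4, -2.8, 4.3]
grip_width: 0.0099
grip_force: 15.0
[ 0.5071 -0.1889  0.0406] [ 0.9945 -0.1047  0.0001  0.0001] [-0.5632  0.7284  1.7843 -0.      0.6286  1.2173]
```

View pics/m6.png

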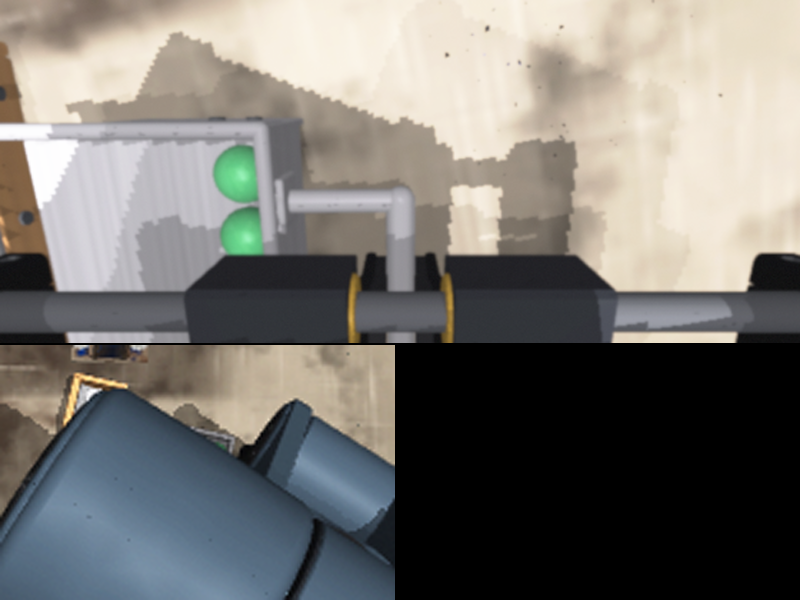

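```bash
python3 -m pendant '[{"jaw":0,"linear":[0,-0.2,-0.05],"twist":0},{"jaw":0,"linear":[0,-0.5,0],"twist":0},{"jaw":0,"linear":[0,-0.6,0],"twist":0},{"jaw":0,"linear":[0,-0.6,0],"twist":0},{"jaw":0,"linear":[0,-0.5,0],"twist":0},{"jaw":0,"linear":[0,-0.4,0],"twist":0},{"jaw":0,"linear":[0,-0.3,0],"twist":0},{"jaw":0,"linear":[0,-0.2,0],"twist":0},{"jaw":0,"linear":[0,-0.1,0],"twist":0},{"jaw":0,"linear":[0,-0.1,0],"twist":0},{"jaw":0,"linear":[0,0,0],"twist":0}]'
python3 - <<'E'
from h import *
np.set_printoptions(precision=2,suppress=True)
c=snap('wrist','w7'); o=robot.get_obs(); print(o['position']*1000,o['tool_rot'],o['ft_force'])
im=c['color'];
# marbles (green) and tray side wall, rail
hsv=cv2.cvtColor(im,cv2.COLOR_BGR2HSV);m=cv2.inRange(hsv,(40,80,40),(85,255,255));print(cv2.connectedComponentsWithStats(m)[2:])
q=cloud(c,0,100,180,185,.052,.066)*1000
P=cloud(c,0,60,230,240,-.01,.1)*1000
R=np.array([[.2062,.9785],[-.9785,.2062]]);L=(P[:,:2]-[542.4,-31.3])@R.T
for a,b,lo,hi in((-110,-60,53,62),):
  pass
# side wall top points: own y ~ -62, z~57
s=(P[:,2]>53)&(P[:,2]<61)&(L[:,1]<-50)&(L[:,1]>-75)&(L[:,0]<8)
if s.sum()>10: 
  f=np.polyfit(L[s,0],L[s,1],1);print('side wall in rack frame: slope deg',np.degrees(np.arctan(f[0])),'at x=0',f[1],'x range',L[s,0].min(),L[s,0].max(),s.sum())
cv2.imwrite('pics/w7b.png',cv2.resize(im[40:260,0:300],(800,587),interpolation=cv2.INTER_CUBIC))
E
```

```text
time: 18.0
position: [0.5142, -0.1541, 0.041]
tool_rot: [0.995, -0.105, -0.0, -0.0]
ft_force: [-0.1, -3.5, 2.3]
grip_width: 0.0093
grip_force: 15.0
[ 514.17 -154.12   40.95] [ 0.99 -0.1  -0.   -0.  ] [ 0.6  -2.49  2.8 ]
(array([[     0,      0,    560,    420, 233447],
       [   150,    162,     30,     39,    942],
       [   155,    205,     29,     35,    811]], dtype=int32), array([[280.34, 209.57],
       [165.59, 181.55],
       [169.67, 223.11]]))
side wall in rack frame: slope deg -1.0884137206656241 at x=0 -58.651370535425464 x range -86.78329290176539 -6.167122515700335 2405
```

```bash
python3 -m pendant '[{"jaw":0,"linear":[0,-0.15,0],"twist":0},{"jaw":0,"linear":[0,-0.15,0],"twist":0},{"jaw":0,"linear":[0,-0.1,0],"twist":0},{"jaw":0,"linear":[0,0,0],"twist":0}]' && python3 -m pendant '[{"jaw":0,"linear":[0,-0.1,0],"twist":0},{"jaw":0,"linear":[0,0,0],"twist":0}]' && python3 -m pendant '[{"jaw":0,"linear":[0,-0.1,0],"twist":0},{"jaw":0,"linear":[0,0,0],"twist":0}]' && python3 -m pendant '[{"jaw":0,"linear":[0,-0.1,0],"twist":0},{"jaw":0,"linear":[0,0,0],"twist":0}]'
```

```text
time: 18.38
position: [0.5151, -0.1503, 0.041]
tool_rot: [0.995, -0.105, 0.0, -0.0]
ft_force: [-0.2, -2.5, 3.8]
grip_width: 0.0093
grip_force: 15.0
time: 18.55
position: [0.5153, -0.1495, 0.041]
tool_rot: [0.995, -0.104, 0.0, 0.0]
ft_force: [-1.1, -4.4, 2.9]
grip_width: 0.0097
grip_force: 15.0
time: 18.72
position: [0.5153, -0.1493, 0.041]
tool_rot: [0.995, -0.104, -0.0, 0.001]
ft_force: [-2.5, -6.0, 3.2]
grip_width: 0.0089
grip_force: 15.0
time: 18.88
position: [0.5152, -0.1492, 0.041]
tool_rot: [0.995, -0.104, -0.0, 0.001]
ft_force: [-3.5, -10.3, 2.8]
grip_width: 0.0095
grip_force: 15.0
```

Contact shows at own x ≈ −121 mm, as expected for home, with 10 N of push. Next I tip slowly along the arc about the rail.

```bash
python3 - <<'E'
from h import *
c=snap('wrist','w8')
P=cloud(c,0,60,230,240,-.01,.1)*1000
R=np.array([[.2062,.9785],[-.9785,.2062]]);L=(P[:,:2]-[542.4,-31.3])@R.T
s=(P[:,2]>53)&(P[:,2]<61)&(L[:,1]<-50)&(L[:,1]>-75)&(L[:,0]<-5)
f=np.polyfit(L[s,0],L[s,1],1);print(np.degrees(np.arctan(f[0])),f[1],L[s,0].max())
s=(P[:,2]>53)&(P[:,2]<61)&(L[:,0]<-75)&(L[:,0]>-92)&(L[:,1]>-54);f=np.polyfit(L[s,1],L[s,0],1);print('back wall',s.sum(),np.degrees(np.arctan(f[0])),f[1])
E
python3 -m pendant '[{"jaw":0,"linear":[0,-0.05,-0.26],"twist":0},{"jaw":0,"linear":[0,-0.05,-0.26],"twist":0},{"jaw":0,"linear":[0,-0.05,-0.26],"twist":0},{"jaw":0,"linear":[0,-0.05,-0.26],"twist":0},{"jaw":0,"linear":[0,0,0],"twist":0}]'
python3 - <<'E'
from h import *
snap('wrist','w9');snap('scene','s9')
c=load('s9');cv2.imwrite('pics/s9b.png',cv2.resize(c['color'][150:270,230:390],(800,600),interpolation=cv2.INTER_CUBIC))
E
```

```text
-0.9844075253026572 -58.59564912327564 -5.041101381005142
back wall 919 -0.26411577320060936 -80.01698779043318
time: 19.35
position: [0.5154, -0.1473, 0.0514]
tool_rot: [0.995, -0.104, -0.001, 0.001]
ft_force: [-4.0, -11.1, 0.6]
grip_width: 0.0094
grip_force: 15.0
```

View pics/s9b.png

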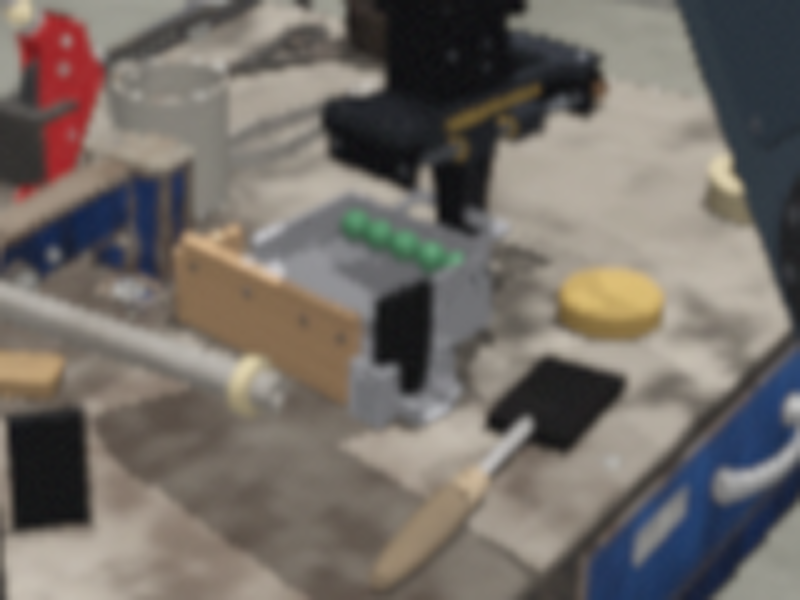

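The scene view shows the tray home against the rail, the marbles along its back wall at (345–455,215–260), and the plate seated at (403,335). I'll go on tipping.

```bash
python3 -m pendant '[{"jaw":0,"linear":[0,-0.034,-0.13],"twist":0},{"jaw":0,"linear":[0,-0.034,-0.13],"twist":0},{"jaw":0,"linear":[0,-0.034,-0.13],"twist":0},{"jaw":0,"linear":[0,-0.034,-0.13],"twist":0},{"jaw":0,"linear":[0,-0.034,-0.13],"twist":0},{"jaw":0,"linear":[0,-0.034,-0.13],"twist":0},{"jaw":0,"linear":[0,-0.034,-0.13],"twist":0},{"jaw":0,"linear":[0,-0.034,-0.13],"twist":0},{"jaw":0,"linear":[0,0,0],"twist":0},{"jaw":0,"linear":[0,0,0],"twist":0},{"jaw":0,"linear":[0,0,0],"twist":0},{"jaw":0,"linear":[0,0,0],"twist":0}]' && python3 -m pendant '[{"jaw":0,"linear":[0,-0.068,-0.163],"twist":0},{"jaw":0,"linear":[0,-0.068,-0.163],"twist":0},{"jaw":0,"linear":[0,-0.068,-0.163],"twist":0},{"jaw":0,"linear":[0,-0.068,-0.163],"twist":0},{"jaw":0,"linear":[0,-0.068,-0.163],"twist":0},{"jaw":0,"linear":[0,-0.068,-0.163],"twist":0},{"jaw":0,"linear":[0,-0.068,-0.163],"twist":0},{"jaw":0,"linear":[0,-0.068,-0.163],"twist":0},{"jaw":0,"linear":[0,-0.068,-0.163],"twist":0},{"jaw":0,"linear":[0,0,0],"twist":0},{"jaw":0,"linear":[0,0,0],"twist":0},{"jaw":0,"linear":[0,0,0],"twist":0}]'
python3 - <<'E'
from h import *
np.set_printoptions(precision=3,suppress=True)
w=snap('wrist','w10');c=snap('scene','s10')
for n,c in(('w',w),('s',c)):
    m=cv2.inRange(cv2.cvtColor(c['color'],cv2.COLOR_BGR2HSV),(45,100,40),(85,255,255)); k,_,st,ce=cv2.connectedComponentsWithStats(m)
    print(n,[(s[4],x.round(0)) for s,x in zip(st,ce) if s[4]>8 and s[4]<5000])
cv2.imwrite('pics/s10b.png',cv2.resize(load('s10')['color'][180:255,260:360],(800,600),interpolation=cv2.INTER_CUBIC))
E
```

```text
time: 20.45
position: [0.516, -0.1448, 0.0616]
tool_rot: [0.995, -0.104, -0.001, 0.001]
ft_force: [-3.1, -9.9, 1.9]
grip_width: 0.0092
grip_force: 15.0
time: 21.45
position: [0.5173, -0.1393, 0.0767]
tool_rot: [0.995, -0.104, -0.0, 0.002]
ft_force: [-4.7, -11.2, 3.9]
grip_width: 0.0092
grip_force: 15.0
w [(np.int32(1295), array([ 83., 234.])), (np.int32(520), array([ 97., 306.]))]
s []
```

View pics/s10b.png

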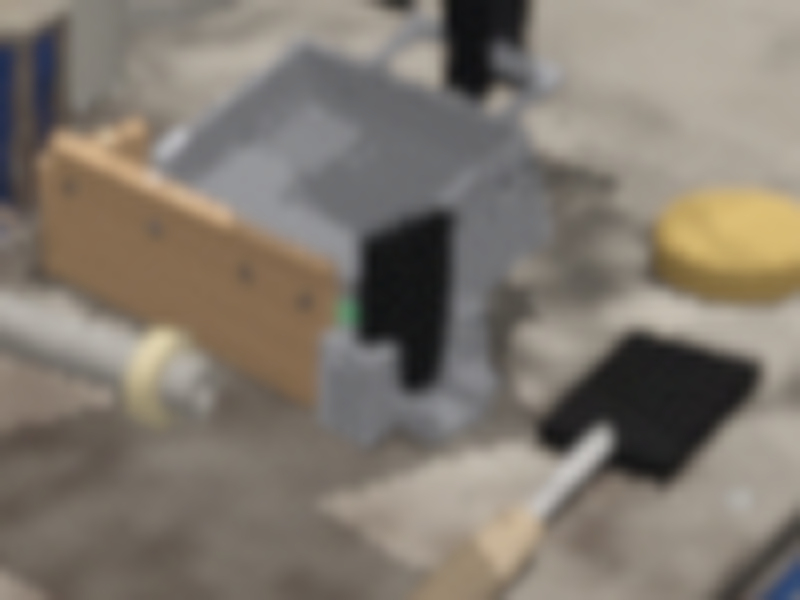

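The tray floor looks empty. A green marble shows beside the plate at (347,312). I'll locate the marbles from the wrist depth.

```bash
cat > mar.py <<'E'
from h import *
import sys
np.set_printoptions(precision=1,suppress=True)
w=snap('wrist',sys.argv[1])
m=cv2.inRange(cv2.cvtColor(w['color'],cv2.COLOR_BGR2HSV),(40,80,30),(88,255,255))
R=np.array([[.2062,.9785],[-.9785,.2062]]);S=[463.2,9.9]
k,lab,st,ce=cv2.connectedComponentsWithStats(m)
P=np.array([dep(w,u,v)*1000 for v,u in zip(*np.nonzero(m)) if w['depth'][v,u]>0])
L=np.c_[(P[:,:2]-S)@R.T,P[:,2]]
for lo in range(-170,10,10):
    s=(L[:,1]>=lo)&(L[:,1]<lo+10)
    if s.sum()>5: print(lo,s.sum(),'x',np.percentile(L[s,0],[5,50,95]),'z max',np.percentile(L[s,2],98))
E
python3 mar.py w11
```

```text
-120 6 x [-84.5 -82.6 -82. ] z max 148.39348044537996
-110 155 x [-83.3  -3.2   3.4] z max 147.76225135823935
-100 421 x [-9.3 -4.3  4. ] z max 35.060618807956956
-90 264 x [-7.7 -3.   3.2] z max 33.43405707604317
-80 381 x [-8.9 -3.6  5. ] z max 33.87330514018468
-70 153 x [-7.7 -3.4  2.8] z max 32.42302464701688
-50 8 x [-6.6 -3.2  1.1] z max 30.265102280709723
-40 268 x [-8.5 -3.6  3.8] z max 31.019171136585808
-30 171 x [-7.1 -2.8  3.2] z max 29.467509740378734
-20 106 x [-7.3  0.2  6.1] z max 29.391336308974868
```

```bash
python3 -m pendant '[{"jaw":0,"linear":[0,0.12,0.25],"twist":0},{"jaw":0,"linear":[0,0.12,0.3],"twist":0},{"jaw":0,"linear":[0,0.12,0.3],"twist":0},{"jaw":0,"linear":[0,0.12,0.3],"twist":0},{"jaw":0,"linear":[0,0.12,0.3],"twist":0},{"jaw":0,"linear":[0,0.12,0.3],"twist":0},{"jaw":0,"linear":[0,0.12,0.3],"twist":0},{"jaw":0,"linear":[0,0.12,0.3],"twist":0},{"jaw":0,"linear":[0,0.08,0.3],"twist":0},{"jaw":0,"linear":[0,0.08,0.3],"twist":0},{"jaw":0,"linear":[0,0.08,0.3],"twist":0},{"jaw":0,"linear":[0,0.05,0.26],"twist":0}]' && python3 -m pendant '[{"jaw":0,"linear":[0,0,0],"twist":0},{"jaw":0,"linear":[0,0,0],"twist":0}]' && python3 mar.py w12
```

```text
time: 22.6
position: [0.5151, -0.1493, 0.041]
tool_rot: [0.995, -0.105, -0.0, -0.0]
ft_force: [-1.8, -4.9, 7.2]
grip_width: 0.0091
grip_force: 15.0
time: 22.77
position: [0.5151, -0.1493, 0.0411]
tool_rot: [0.995, -0.104, -0.0, 0.0]
ft_force: [-1.3, -5.9, -0.1]
grip_width: 0.0092
grip_force: 15.0
-130 27 x [-65.3 -62.6 -59.4] z max 99.35865884308906
-120 48 x [-66.5 -65.8 -64.8] z max 97.55081370793921
-110 211 x [-7.  -2.8  2.4] z max 84.26043679583307
-100 249 x [-66.2  -6.5   3.1] z max 97.46021131025242
-90 45 x [-66.4 -65.   -4.2] z max 97.28196260450565
-60 22 x [-8.5 -7.6 -6.9] z max 29.164893015087195
-50 19 x [-7.5 -5.7 -3.4] z max 27.836500240358212
-40 14 x [-8.2 -7.6 -6.7] z max 28.858251162605946
```

```bash
python3 -m pendant '[{"jaw":0,"linear":[0,0.3,0],"twist":0},{"jaw":0,"linear":[0,0.4,0],"twist":0},{"jaw":0,"linear":[0,0.5,0],"twist":0},{"jaw":0,"linear":[0,0.5,0],"twist":0},{"jaw":0,"linear":[0,0.4,0],"twist":0},{"jaw":0,"linear":[0,0.2,0],"twist":0},{"jaw":0,"linear":[0,0,0],"twist":0},{"jaw":0.15,"linear":[0,0,0],"twist":0},{"jaw":0.2,"linear":[0,0,0],"twist":0},{"jaw":0.25,"linear":[0,0,0],"twist":0},{"jaw":0.3,"linear":[0,0,0],"twist":0},{"jaw":0.3,"linear":[0,0,0],"twist":0}]' && python3 -m pendant '[{"jaw":0.3,"linear":[0,0,-1],"twist":0},{"jaw":0.3,"linear":[0,0,-3],"twist":0},{"jaw":0.3,"linear":[0,0,-4],"twist":0},{"jaw":0.3,"linear":[0,0,-4],"twist":0},{"jaw":0.3,"linear":[0,0,-4],"twist":0},{"jaw":0.3,"linear":[0,0,-3],"twist":0},{"jaw":0.3,"linear":[-3,-3,0],"twist":0},{"jaw":0.3,"linear":[-3,-3,0],"twist":0},{"jaw":0.3,"linear":[0,0,0],"twist":0}]' && python3 mar.py w13
python3 - <<'E'
from h import *
c=load('w13');print(robot.get_obs()['position'])
cv2.imwrite('pics/w13b.png',cv2.resize(c['color'],(800,600),interpolation=cv2.INTER_CUBIC))
E
```

```text
time: 23.82
position: [0.5107, -0.1716, 0.0415]
tool_rot: [0.995, -0.104, 0.0, 0.0]
ft_force: [0.9, 0.3, -0.2]
grip_width: 0.0246
grip_force: 0.0
time: 24.57
position: [0.4578, -0.0952, 0.2316]
tool_rot: [0.995, -0.103, -0.005, -0.002]
ft_force: [-0.7, 0.8, -0.9]
grip_width: 0.026
grip_force: 0.0
-110 28 x [-6.  -1.9  3.4] z max 32.562228629085965
-100 147 x [-9.  -2.6  6.8] z max 35.24400111559561
-90 95 x [-7.2 -1.6  4.7] z max 34.19832712933058
-80 139 x [-8.7 -2.4  6.3] z max 33.724302781250145
-70 84 x [-7.1 -1.9  4.5] z max 32.11281261381689
-60 147 x [-9.8 -2.9  6.1] z max 32.580471261560724
-50 75 x [-7.4 -2.   4.1] z max 30.83312945759027
-40 134 x [-9.7 -3.3  5.6] z max 30.98172733562787
-30 77 x [-7.7 -2.6  3.6] z max 29.56881713941438
-20 126 x [-9.8 -3.1  5.6] z max 29.734594294880594
-10 44 x [-7.4 -1.8  8.4] z max 27.679037386078207
[ 0.46120985 -0.0980838   0.23194201]
```

View pics/w13b.png

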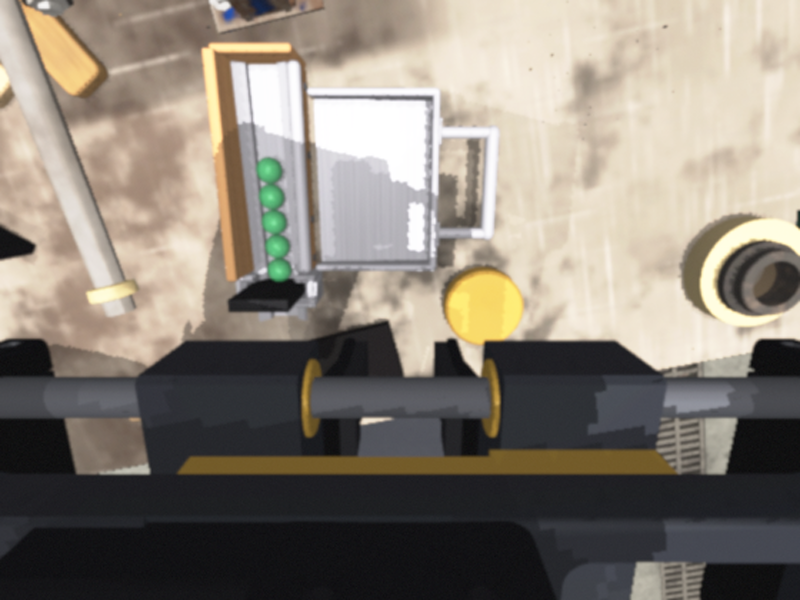

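The wrist view shows all five marbles in one file from (270,170) to (280,270), against the plate at (265,297). Measured from the slot centre they lie at −15 to −95 mm, which is exactly the stated row. The empty tray stands level behind the rail, and nothing else has moved. I'll wait a moment, then hand in.

```bash
python3 -m pendant '[{"jaw":0.3,"linear":[0,0,0],"twist":0},{"jaw":0.3,"linear":[0,0,0],"twist":0},{"jaw":0.3,"linear":[0,0,0],"twist":0},{"jaw":0.3,"linear":[0,0,0],"twist":0},{"jaw":0.3,"linear":[0,0,0],"twist":0},{"jaw":0.3,"linear":[0,0,0],"twist":0},{"jaw":0.3,"linear":[0,0,0],"twist":0},{"jaw":0.3,"linear":[0,0,0],"twist":0},{"jaw":0.3,"linear":[0,0,0],"twist":0},{"jaw":0.3,"linear":[0,0,0],"twist":0},{"jaw":0.3,"linear":[0,0,0],"twist":0},{"jaw":0.3,"linear":[0,0,0],"twist":0}]' >/dev/null; python3 mar.py w14 | tail -3; python3 -c "
from rig import robot; print(robot.hand_in())"
```

```text
-30 70 x [-7.1 -2.3  3.7] z max 28.886896717383475
-20 129 x [-9.8 -3.4  5.6] z max 29.636678525405436
-10 46 x [-7.2 -1.6  6.8] z max 28.019852271058852
the job is handed in; nothing more can be done
None
```

I handed in the job after about 26 s of the 66 s allowed: the stop plate is seated in the slot, all five marbles lie in single file against it, and the tray stands level on the bench, released; the hand-in gave no verdict.

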